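# Clear the dish and tare the portion scale

## Task

A sweet has been left in the weighing dish of the dial scale: lift it out and lay it in the open, empty sweet carton without dropping it. Then, with only the empty dish standing on the platform, turn the dial by its centre knob until the pointer stands on the zero mark, so the scale is tared for the dish. Leave the dish where it stands on the platform, and do not disturb the tea glass, the date stamp or the little jar.

Things in the scene. Friction and masses are not known exactly. Their poses are not given: they have to be found in the camera images.
- scale: Fixed dial scale, grey housing 280 x 190 x 99 mm, origin under its centre, own -x its front. Dial centre at x = -78, z = 69 mm; platform centre at x = +58 mm. Keep clear of the fixed white stand before it: post at world (0.29, 0.15), tilted plates 200 x 150 mm centred at (0.38, 0.01, 0.29) and (0.25, 0.28, 0.24), tops up to z = 0.33 and 0.28. Reach the knob from above between them.
- sweet: The single cream-coloured sweet in the dish, a firm block 30 x 37 x 25 mm (its own x, y, z), 25 to 50 g. Origin at the centre of its underside, z up.
- dish: Round shallow aluminium weighing dish that stands loose on the scale's platform, about 90 to 140 g. Origin at the centre of its underside; inner floor 3 mm above it, flat to 64 mm from the centre; the wall flares out to 87 mm radius at the rim, 28 mm above the origin.
- platform_mid (a point): Centre of the top of the scale's round steel platform (radius 85 mm, low rim 4 mm high round the edge), about 0.12 m above the worktop. The platform hangs on a soft spring and sinks 1 mm for each 30 g of load, 11 mm at most.
- tray: The open, empty sweet carton with fruit print, 197 x 276 x 36 mm (its own x, y, z), fixed to the worktop. Origin at the centre of its underside; floor 2 mm above it, inside of the walls at x = -81 and +80 mm, y = -120 and +121 mm, wall tops at 36 mm. Its insert marks out 4 x 5 pockets (pitch 40 x 48 mm); any will do.
- dial (a joint): Turn of the dial (rad), which is turned by its centre knob together with its plate, rim and clear cover: 0 when the zero mark stands at the top of the slope, growing clockwise as seen from the front, free from -0.3 to 5.2. It stays where it is left (friction torque 0.04 N m).
- pointer (a joint): Turn of the pointer (rad), from the same zero and in the same sense as the dial: 1 degree (0.01745 rad) for each gram on the platform, dish included. The scale reads zero when pointer equals dial. It takes about a second to settle after the load changes; nothing but the load moves it.
- knob_grip (a point): Point on the dial's axis in the black round centre knob (31 mm across, 30 mm high from the dial's clear cover), 20 mm above the cover, 10 mm below the knob's top: grip here, along the axis. The dial (118 mm across) faces the scale's front, its axis tilted 27 degrees from vertical. The point turns with the dial: z points out along the axis, x towards the zero mark.
- dial_zero (a point): The zero mark printed on the dial: the solid black wedge, 45 mm from the axis; this point lies in the middle of its length.
- pointer_tip (a point): Tip of the black pointer under the clear cover, 45 mm from the dial's axis, at the same height above the dial as dial_zero; the two points coincide when the scale reads zero.
- tea_glass: Waisted tea glass, 62 mm across, 86 mm high, standing on the worktop in front of the dial. Origin at the centre of its underside.
- date_stamp: Wooden hand stamp, 31 x 52 x 81 mm, standing left of the scale. Origin at the centre of its underside.
- colour_jar: Small dark jar, 42 mm across, 52 mm high, standing behind the scale as seen from the robot. Origin at the centre of its underside.
There are look-alikes about, which are no part of the job. Leave any brown look-alike of the sweet alone.

How it is judged:
On the way, in this order (a step that is already met when the one before it is completed fails the run):
1. the sweet is lifted clear of the dish (z of sweet in the frame of dish above 0.04 m), for 0.1 s.
2. the sweet lies released in the empty carton (x of sweet in the frame of tray between -0.08 and 0.08 m and y of sweet in the frame of tray between -0.12 and 0.12 m and z of sweet in the frame of tray below 0.03 m and contact force between the fingers and sweet below 0.05 N and linear speed of sweet below 0.03 m/s), for 0.3 s.
3. the pointer stands on the zero mark (distance between pointer_tip and dial_zero below 0.004 m), for 0.2 s.
At the end, for the whole second after the job is handed in: The sweet lies at rest inside the carton's walls, released; the dish stands level on the platform, its centre within 22 mm of the platform's; the dial is still and its zero mark within 4 mm of the pointer's tip (about 5 degrees, 5 g, one fine division) (all of step 2 and distance between pointer_tip and dial_zero below 0.004 m and velocity of joint dial between -0.1 and 0.1 rad/s and horizontal distance between dish and platform_mid below 0.022 m and angle between dish's own z axis and vertical below 0.08 rad); the robot touches nothing.
It fails at once if the sweet is dropped (falls free faster than 0.9 m/s) (linear speed of sweet above 0.9 m/s and contact force between the fingers and sweet below 0.1 N).
It fails at once if the dish is tipped or pushed off the platform (angle between dish's own z axis and vertical above 0.35 rad or horizontal distance between dish and platform_mid above 0.04 m).
It fails at once if the tea glass, the stamp or the jar is moved more than 30 mm (distance of any of tea_glass, date_stamp, colour_jar from where it was at the start of the episode above 0.03 m).
It also fails if it takes over 72 s, if anything falls off the work surface, if the arm or the gripper's body presses on something with over 40 N, if the wrist force passes 120 N, or if a joint passes its speed limit or range.

## Robot

A 6-joint arm with a two-finger parallel gripper is mounted at the origin on the work surface; the furniture and walls round the work are solid. World frame = base frame: x ahead of the robot, y to its left, z up, the work surface at z = 0. Lengths are in m, angles in rad, forces in N, time in s.
With the tool pointing down it reaches from about 0.35 to 0.8 m from the base axis. Payload 7.3 kg.
Tool frame: the origin (TCP) lies between the finger pads; the fingertips stand 25 mm ahead of it and the grasp point (between the pads) lies 6 mm ahead of it (r.tip_extent is the distance from the TCP to the fingertips, in m); z points along the fingers, y is the line along which they close (so a half turn about z gives the same grasp; the last joint's range is limited). The gripper opens to 85 mm and grips with 20 to 120 N. Pads are 22 mm wide; open, the fingers measure 114 mm over their backs; the gripper's body (76 mm by 85 mm) begins 54 mm behind the grasp point. The pads swing forward as they close: fully open they stand 13 mm farther back than shut.
Start: joints at [-1.405, 0.342, 1.524, -0, 1.275, -0.146], TCP at [0.161, -0.5, 0.256] pointing down, gripper open.
Joint ranges: [-2.53, 2.53], [-0.77, 2.02], [0.04, 2.7], [-1, 4.14], [0.28, 2.66], [-3.11, 3.11]. Speed limits (rad/s): [2.57, 2.57, 3.14, 3.14, 3.14, 3.14].

## Interface

Orientations are given as a unit quaternion [x, y, z, w].
In Python, from workcell import r, command_gripper, optics gives the robot as it stands. The module is installed in compiled form; this text tells all that it offers. Calls block until the motion is done:
- r.reach(position, orientation): joint-space move of the TCP to a pose.
- r.move_straight(position, orientation=None, speed=0.15, max_force=None): straight line of the TCP; orientation=None keeps the orientation; speed is the mean speed in m/s. With max_force (N) it stops when the force on the tool has changed by that much, and returns True; else False.
- r.movej(angles): joint-space move.
- command_gripper(opening, force=None): finger opening in m; force is the grip in N (None keeps the last); returns when the fingers have stopped.
- r.hold(seconds).
- r.solve_ik(position, orientation): joint angles nearest the present ones, or None.
- r.read_state(): the state.
- optics.get_image(name): name is "scene" or "top"; returns (picture, depth): 420x560x3 uint8, red, green, blue; 420x560 float32, m along the optical axis (not along the pixel's ray), 0 where there is no reading.
- optics.camera_model(name): a dict with "K" (3x3 intrinsics, pixels), "k1" (the pictures are not rectified: a ray, as slopes to the right and down, at radius r is drawn at 1 + k1 r^2 times it, then the intrinsics apply), "R" (3x3) and "t" (3): a world point X has camera coordinates R X + t. Camera axes: x right, y down, z forward; pixel columns grow to the right and rows downward; lengths in m; the calibration is good to about 2 mm. A picture is of the moment at which its call begins. camera_model takes no time and is no camera call.
A pose or a line that the arm cannot do raises r.PlanningError and nothing moves.
- r.finish_job(): hands the job in; it is judged then, once.
The state is a dict: "time_s": time; "joint_positions": joint angles; "dq": joint speeds; "tau": joint torques, N m; "eef_pos": TCP position; "eef_rot": TCP orientation; "contact_force": force on the tool from outside, world axes, zero at the start; "torque": the same for the moment, N m; "grip_width": finger opening in m; "grip_force": force on a finger pad.
Only numpy, scipy, OpenCV 4.12 (cv2) and the standard library are available. Lean on these libraries where they do the work, as an engineer would, in place of code of your own. Each camera call takes 0.05 s, during which the arm holds its last target. There are 200 camera calls.

## Working session

There is one attempt and no reset: what is moved stays moved. The work goes in short steps, each a Python script; the robot and the scene stay as the last script left them, time stands still between calls to the robot, and variables do not carry over. Pictures are saved under pics/ and viewed, at most 10 in all, crops included, and the job is handed in when it is done.

```bash
mkdir -p pics
cat > h.py <<'E'
import numpy as np, cv2
from workcell import r, command_gripper, optics
def snap(n):
    im,d=optics.get_image(n); np.savez(f'{n}.npz',im=im,d=d); return im,d
def load(n):
    z=np.load(f'{n}.npz'); return z['im'],z['d']
def slopes(n,uv):
    c=optics.camera_model(n);K=np.array(c['K']);k=c['k1']
    m=(np.atleast_2d(uv)-K[[0,1],2])/K[[0,1],[0,1]]; s=m.copy()
    for _ in range(20): s=m/(1+k*(s**2).sum(1,keepdims=True))
    return s
def ray(n,uv):
    c=optics.camera_model(n);R=np.array(c['R']);t=np.array(c['t']).ravel()
    s=slopes(n,uv); return -R.T@t, np.c_[s,np.ones(len(s))]@R
def onplane(n,uv,z):
    o,d=ray(n,uv); return o+d*((z-o[2])/d[:,2])[:,None]
def bydepth(n,uv,dep):
    o,d=ray(n,uv); return o+d*np.atleast_1d(dep)[:,None]
def cloud(n,dep):
    v,u=np.mgrid[:420,:560]; return bydepth(n,np.c_[u.ravel(),v.ravel()].astype(float),dep.ravel()).reshape(420,560,3)
def proj(n,X):
    c=optics.camera_model(n);K=np.array(c['K']);p=np.atleast_2d(X)@np.array(c['R']).T+np.array(c['t']).ravel()
    s=p[:,:2]/p[:,2:]; s=s*(1+c['k1']*(s**2).sum(1,keepdims=True)); return s*K[[0,1],[0,1]]+K[[0,1],2]
E
python3 - <<'E'
from h import *
for n in('top','scene'):
    im,d=snap(n); cv2.imwrite(f'pics/{n}0.png',cv2.resize(im[:,:,::-1],(800,600)))
    c=optics.camera_model(n); print(n,np.round(ray(n,[[280,210]])[0],3),np.round(c['R'],3).tolist(),np.round(c['K'],1).tolist(),c['k1'])
print(r.tip_extent,r.read_state()['time_s'],r.read_state()['eef_rot'])
E
```

```text
top [0.309 0.122 1.067] [[-0.03, -0.999, -0.01], [-0.981, 0.031, -0.189], [0.19, 0.004, -0.982]] [[387.9, 0.0, 285.3], [0.0, 387.9, 214.6], [0.0, 0.0, 1.0]] 0.022918930454628592
scene [0.332 0.951 1.29 ] [[-0.982, -0.187, -0.009], [-0.148, 0.804, -0.576], [0.115, -0.565, -0.817]] [[443.0, 0.0, 284.9], [0.0, 443.0, 222.2], [0.0, 0.0, 1.0]] -0.06866881619105124
0.025 0.1 [ 9.87873884e-01  1.55256936e-01 -6.02419118e-07 -6.87514130e-04]
```

View pics/top0.png

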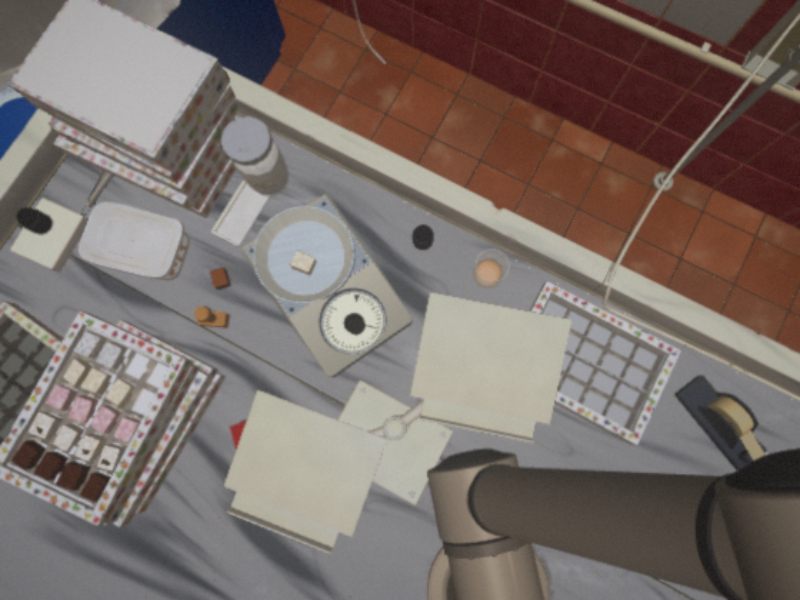

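View pics/scene0.png

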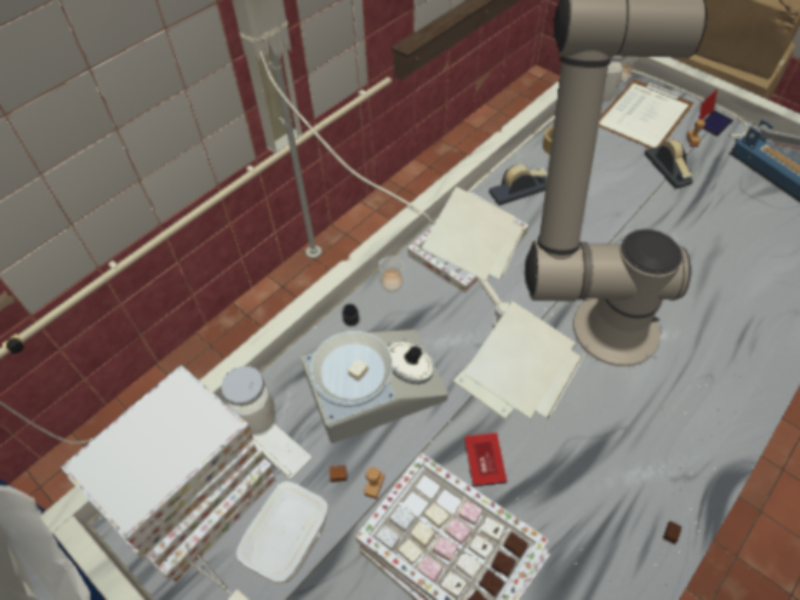

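The top view (800x600 pixels) shows these:
- sweet in the dish (302,262), dish (303,253)
- dial knob (354,323)
- empty carton (612,362), partly under the plate
- jar (423,237), glass (490,268), stamp (211,317)

Things that could be taken for the sweet: the brown block (220,278), the brown block in the scene view (672,532), and the sweets in the full carton (~(80,410)). I choose the cream one in the dish at (302,262). The full carton at (100,420) could be taken for the empty one, which is at (612,362).

```bash
python3 - <<'E'
from h import *
np.set_printoptions(precision=4,suppress=True)
im,d=load('top'); P=cloud('top',d)
def q(u,v): return np.array([u,v])*.7
for k,p in dict(sweet=(302,262),platedish=(290,280),knob=(354,323),dial=(340,340),house=(330,362),jar=(423,237),glass=(490,268),stamp=(204,314),tray=(620,400),plL=(300,470),plR=(490,365)).items():
    u,v=q(*p).astype(int); print(k,P[v,u],im[v,u])
# sweet: local points above the dish floor
hsv=cv2.cvtColor(im,cv2.COLOR_RGB2HSV)
for n,(cu,cv_),in(('top',((302*.7,262*.7),)),('scene',((358*.7,370*.7),))):
    I,D=load(n); h=I.astype(int); m=((h[...,0]-h[...,2])>5).astype(np.uint8)
    w=np.zeros_like(m); cv2.circle(w,(int(cu),int(cv_)),14,1,-1); m&=w
    cs,_=cv2.findContours(m,0,1); c=max(cs,key=cv2.contourArea); print(n,cv2.contourArea(c),cv2.minAreaRect(c))
    Q=cloud(n,D)[m>0]; print('cloud z',np.percentile(Q[:,2],[5,50,90])); t=Q[Q[:,2]>np.percentile(Q[:,2],90)-.006]
    print(t.mean(0),cv2.minAreaRect((t[:,:2]*1000).astype(np.float32)))
    cr=I[int(cv_)-65:int(cv_)+75,int(cu)-60:int(cu)+80]; cv2.imwrite(f'pics/crop_{n}.png',cv2.resize(cr[:,:,::-1],(560,560),interpolation=2))
E
python3 -c "
import cv2,numpy as np
cv2.imwrite('pics/crop2.png',cv2.resize(np.hstack([cv2.imread('pics/crop_top.png'),cv2.imread('pics/crop_scene.png')]),(800,400)))"
```

```text
sweet [0.571  0.3056 0.1472] [197 192 178]
platedish [0.5445 0.3299 0.1246] [171 178 187]
knob [0.4672 0.2222 0.1118] [57 56 56]
dial [0.4453 0.2521 0.0754] [210 208 196]
house [0.4073 0.2742 0.0486] [153 148 138]
jar [0.6406 0.0928 0.0548] [46 46 44]
glass [ 0.5785 -0.0335  0.04  ] [187 153 121]
stamp [0.4997 0.4972 0.0788] [159 115  74]
tray [ 0.3225 -0.2662  0.0061] [142 141 142]
plL [0.2345 0.2864 0.2426] [186 183 166]
plR [0.3732 0.0121 0.2867] [189 186 170]Traceback (most recent call last):
  File "<stdin>", line 9, in <module>
ValueError: not enough values to unpack (expected 2, got 1)
[ WARN:0@0.011] global loadsave.cpp:275 findDecoder imread_('pics/crop_top.png'): can't open/read file: check file path/integrity
[ WARN:0@0.011] global loadsave.cpp:275 findDecoder imread_('pics/crop_scene.png'): can't open/read file: check file path/integrity
Traceback (most recent call last):
cv2.error: OpenCV(4.12.0) :-1: error: (-5:Bad argument) in function 'resize'
> Overload resolution failed:
>  - src data type = object is not supported
>  - Expected Ptr<cv::UMat> for argument 'src'
```

Run:
```python
from h import *
np.set_printoptions(precision=4,suppress=True)
crops=[]
for n,cu,cv_ in(('top',302*.7,262*.7),('scene',358*.7,370*.7)):
    I,D=load(n); h=I.astype(int); m=((h[...,0]-h[...,2])>5).astype(np.uint8)
    w=np.zeros_like(m); cv2.circle(w,(int(cu),int(cv_)),14,1,-1); m&=w
    cs,_=cv2.findContours(m,0,1); c=max(cs,key=cv2.contourArea); print(n,cv2.contourArea(c),cv2.minAreaRect(c))
    C=cloud(n,D);Q=C[m>0]; print('cloud z',np.percentile(Q[:,2],[5,50,90])); t=Q[Q[:,2]>np.percentile(Q[:,2],90)-.004]
    print('sweet',t.mean(0),cv2.minAreaRect((t[:,:2]*1000).astype(np.float32)))
    # dish rim: highest ring points near the centre
    f=C.reshape(-1,3); rr=np.hypot(f[:,0]-.575,f[:,1]-.3056)
    s=f[(rr>.068)&(rr<.11)&(f[:,2]>.143)&(f[:,2]<.16)]
    A=np.c_[2*s[:,:2],np.ones(len(s))]; x=np.linalg.lstsq(A,(s[:,:2]**2).sum(1),rcond=None)[0]
    print('rim',len(s),x[:2],np.sqrt(x[2]+x[:2]@x[:2]),np.median(s[:,2]))
    # knob: dark points near the knob
    k=f[(np.hypot(f[:,0]-.467,f[:,1]-.222)<.03)&(h.reshape(-1,3).max(1)<90)&(f[:,2]>.085)]
    print('knob',len(k),k.mean(0),k.max(0),k.min(0))
    # dial cover plane/circle: light-coloured warm points
    k=f[(np.hypot(f[:,0]-.46,f[:,1]-.225)<.075)&(h.reshape(-1,3).min(1)>185)]
    print('dial',len(k),k.mean(0),k.min(0),k.max(0)); cc=k.mean(0); _,_,V=np.linalg.svd(k-cc); print('normal',V[2])
    cr=I[int(cv_)-50:int(cv_)+80,int(cu)-50:int(cu)+80]; crops.append(cv2.resize(cr[:,:,::-1],(400,400),interpolation=2))
cv2.imwrite('pics/crop2.png',np.hstack(crops))
# tray rim and floor from top + scene
I,D=load('top');f=cloud('top',D).reshape(-1,3)
s=f[(f[:,0]>.15)&(f[:,0]<.6)&(f[:,1]<-.08)&(f[:,1]>-.5)&(f[:,2]>.025)&(f[:,2]<.042)]
print('tray',len(s),cv2.minAreaRect((s[:,:2]*1000).astype(np.float32)),s[:,:2].min(0),s[:,:2].max(0))
for p in((547,286),(678,350),(638,440)):print(onplane('top',np.array([p])*.7,.036))
```

```text
top 169.0 ((211.7069091796875, 183.5172576904297), (15.625468254089355, 12.736725807189941), 23.198589324951172)
cloud z [0.1328 0.1473 0.1499]
sweet [0.5716 0.3049 0.1483] ((571.5743408203125, 304.0445861816406), (34.21753692626953, 26.916385650634766), 67.76692199707031)
rim 526 [0.5849 0.3021] 0.08316767745113403 0.14697307626729444
knob 145 [0.4674 0.2207 0.1054] [0.4863 0.2401 0.1172] [0.4503 0.205  0.0852]
dial 702 [0.4776 0.2287 0.0837] [0.4278 0.1764 0.0551] [0.5228 0.2754 0.1072]
normal [ 0.3847  0.2464 -0.8895]
scene 109.5 ((250.25003051757812, 258.2500305175781), (10.60660171508789, 12.727920532226562), 45.0)
cloud z [0.1307 0.1462 0.1495]
sweet [0.5654 0.3253 0.1788] ((463.1078186035156, 622.7447509765625), (36.64311981201172, 706.835693359375), 18.812463760375977)
rim 263 [0.5846 0.303 ] 0.0829608924527014 0.14718514814955808
knob 87 [0.467  0.2259 0.1033] [0.4837 0.2388 0.1154] [0.4522 0.2061 0.0879]
dial 351 [0.475  0.2346 0.0842] [0.4258 0.1804 0.0527] [0.5241 0.286  0.1499]
normal [ 0.4161  0.3076 -0.8557]
tray 2556 ((374.2497863769531, -280.92840576171875), (503.0513916015625, 235.3720703125), 60.385677337646484) [ 0.2037 -0.4995] [ 0.5993 -0.1074]
[[ 0.539  -0.1399  0.036 ]]
[[ 0.4101 -0.3707  0.036 ]]
[[ 0.2508 -0.2798  0.036 ]]
```

View pics/crop2.png

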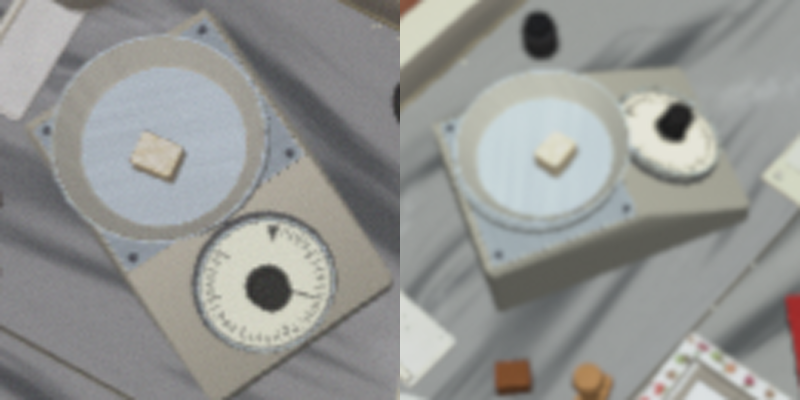

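The crops confirm the choice: a cream block at crop (158,155), brown blocks elsewhere. On the dial, the wedge is at (272,232), the pointer tip near (315,294) and the knob at (268,288). Now picking.

```bash
cat >> h.py <<'E'
from scipy.spatial.transform import Rotation as Ro
def quat(yax,z=(0,0,-1)):
    z=np.array(z,float);z/=np.linalg.norm(z);y=np.array(yax,float);y-=z*(y@z);y/=np.linalg.norm(y)
    return Ro.from_matrix(np.c_[np.cross(y,z),y,z]).as_quat()
def down(deg): a=np.radians(deg); return quat((np.cos(a),np.sin(a),0))
def st():
    s=r.read_state(); return s['time_s'],np.round(s['eef_pos'],4),round(s['grip_width'],4),np.round(s['grip_force'],1),np.round(s['contact_force'],1)
E
python3 - <<'E'
from h import *
np.set_printoptions(precision=3,suppress=True)
# tray: white/print rim points between 28 and 40 mm, largest cluster near the tray
I,D=load('top');C=cloud('top',D);x,y,z=C[...,0],C[...,1],C[...,2]
m=((z>.026)&(z<.042)&(x>.2)&(x<.58)&(y<-.1)&(y>-.42)).astype(np.uint8)
m=cv2.morphologyEx(m,cv2.MORPH_CLOSE,np.ones((3,3)))
n,l,s,c=cv2.connectedComponentsWithStats(m)
for i in range(1,n):
    if s[i,4]>60:
        p=C[(l==i)&(z>.03)][:,:2]*1000; print(s[i],cv2.minAreaRect(p.astype(np.float32)))
for a in(-22.2,157.8):
    print(a,r.solve_ik([.5716,.3046,.30],down(a)))
for a in(-29,151):
    print(a,r.solve_ik([.366,-.262,.30],down(a)))
f=C.reshape(-1,3)
for nm,(cx,cy,cz) in dict(R=(.38,.01,.29),L=(.25,.28,.24)).items():
    p=f[(np.hypot(f[:,0]-cx,f[:,1]-cy)<.16)&(abs(f[:,2]-cz)<.06)]; print(nm,p.min(0),p.max(0),cv2.boxPoints(cv2.minAreaRect((p[:,:2]*1000).astype(np.float32))).tolist())
E
```

```text
[387 185  37  20  81] ((552.5336303710938, -201.51870727539062), (107.33663940429688, 3.4794163703918457), 60.29745101928711)
[ 372  197  105  115 1910] ((408.12506103515625, -134.27114868164062), (473.3428955078125, 279.8406982421875), 80.62923431396484)
[426 205  68  35 166] ((475.353271484375, -336.9683837890625), (189.94757080078125, 4.214530944824219), 60.4202766418457)
[487 285  15  15  64] ((288.80694580078125, -407.53857421875), (42.732486724853516, 4.720043182373047), 31.776662826538086)
-22.2 [ 0.371  0.554  1.065 -0.     1.522  0.759]
157.8 [ 0.371  0.554  1.065 -0.     1.522 -2.383]
-29 [-0.792  0.169  1.636 -0.     1.336 -0.286]
151 [-0.792  0.169  1.636 -0.     1.336  2.856]
R [ 0.221 -0.1    0.23 ] [0.474 0.126 0.35 ] [[202.708740234375, -48.25593948364258], [431.7733154296875, -101.0733642578125], [476.6474609375, 93.5418701171875], [247.5828857421875, 146.3592987060547]]
L [0.121 0.129 0.21 ] [0.349 0.399 0.265] [[104.11534118652344, 203.18707275390625], [308.6488037109375, 124.02580261230469], [389.6209716796875, 333.23822021484375], [185.0875244140625, 412.39947509765625]]
```

Run:
```python
from h import *
q=down(-22.2); x,y=.5716,.3046
s=r.read_state(); r.move_straight([*s['eef_pos'][:2],.48],speed=.25)
r.reach([x,y,.46],q); print(st())
command_gripper(.062)
r.move_straight([x,y,.20],q,speed=.25)
print(st()); print('hit',r.move_straight([x,y,.1525],speed=.04,max_force=4)); print(st())
command_gripper(0.0,25); print(st())
r.move_straight([x,y,.17],speed=.05); print(st())
r.move_straight([x,y,.26],speed=.12); print(st())
im,d=snap('scene'); cv2.imwrite('pics/s1.png',cv2.resize(im[170:340,170:400][:,:,::-1],(800,591)))
```

```text
(4.3, array([0.572 , 0.3037, 0.4601]), 0.0858, np.float64(0.0), array([-0.5,  0.3, -0.3]))
(5.8583, array([0.5723, 0.3049, 0.2016]), 0.0621, np.float64(0.0), array([0.4, 0.2, 1.7]))
hit False
(7.1917, array([0.5717, 0.3047, 0.1529]), 0.062, np.float64(0.0), array([ 0.7, -0. , -0.3]))
(7.5667, array([0.5717, 0.3046, 0.1526]), 0.0307, np.float64(27.9), array([-0.3, -0.2, -0.1]))
(8.0667, array([0.5717, 0.3046, 0.1704]), 0.0306, np.float64(27.9), array([-0.4, -0.1, -1.1]))
(8.9667, array([0.5712, 0.3045, 0.259 ]), 0.0311, np.float64(27.9), array([-0.1, -0.4, -0.7]))
```

View pics/s1.png

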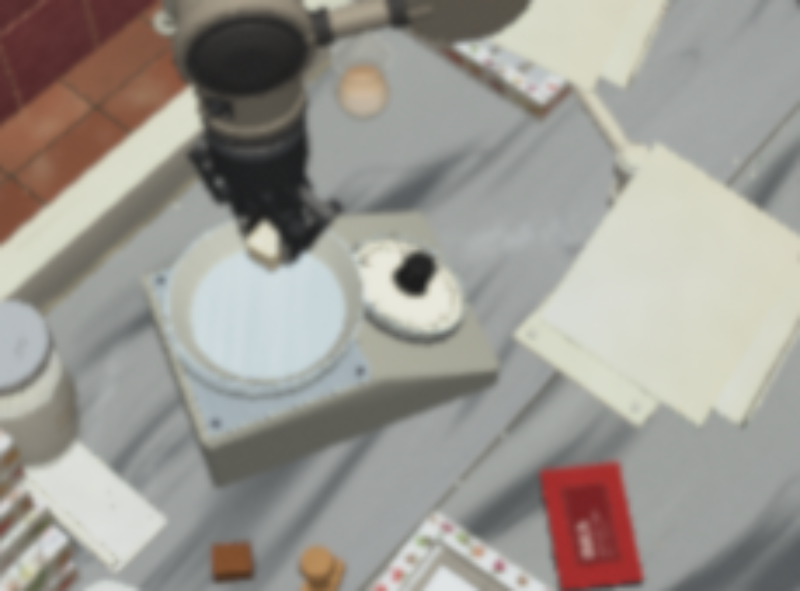

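The picture shows the sweet held between the fingers at (265,243), the dish empty and in place.

Run:
```python
from h import *
x,y=.389,-.262; q=down(-29.7)
r.move_straight([.5712,.3045,.46],speed=.25); print(st())
r.reach([x,y,.44],q); print(st())
r.move_straight([x,y,.08],speed=.2); r.move_straight([x,y,.040],speed=.06); r.hold(.2);print(st())
print('hit',r.move_straight([x,y,.0285],speed=.02,max_force=3)); print(st())
command_gripper(.045); print(st())
r.move_straight([x,y,.06],speed=.06);r.move_straight([x,y,.40],speed=.25)
q0=r.read_state()['joint_positions']; r.movej([-1.2,*q0[1:]])
r.hold(.3)
for n in('top','scene'):
    im,d=snap(n)
    cr={'top':im[170:320,100:480],'scene':im[110:300,200:480]}[n]
    cv2.imwrite(f'pics/{n}2.png',cv2.resize(im[:,:,::-1],(800,600)))
print(st())
```

```text
(9.9667, array([0.5712, 0.3045, 0.4584]), 0.0303, np.float64(27.9), array([ 0.4, -0.3, -0.5]))
(12.1, array([ 0.3895, -0.2616,  0.44  ]), 0.0307, np.float64(27.9), array([ 0.3, -0.8, -0.1]))
(15.0667, array([ 0.3892, -0.2621,  0.0403]), 0.0304, np.float64(27.9), array([-0. ,  0.5, -0.2]))
hit True
(15.5417, array([ 0.3889, -0.2621,  0.0308]), 0.0307, np.float64(23.8), array([ 0.1, -0.3,  2.8]))
(15.8333, array([ 0.3886, -0.2616,  0.0305]), 0.045, np.float64(0.0), array([-0.7, -0.7, -0.7]))
(19.2167, array([ 0.2393, -0.4029,  0.3989]), 0.0449, np.float64(0.0), array([0.2, 0.4, 0.5]))
```

View pics/top2.png

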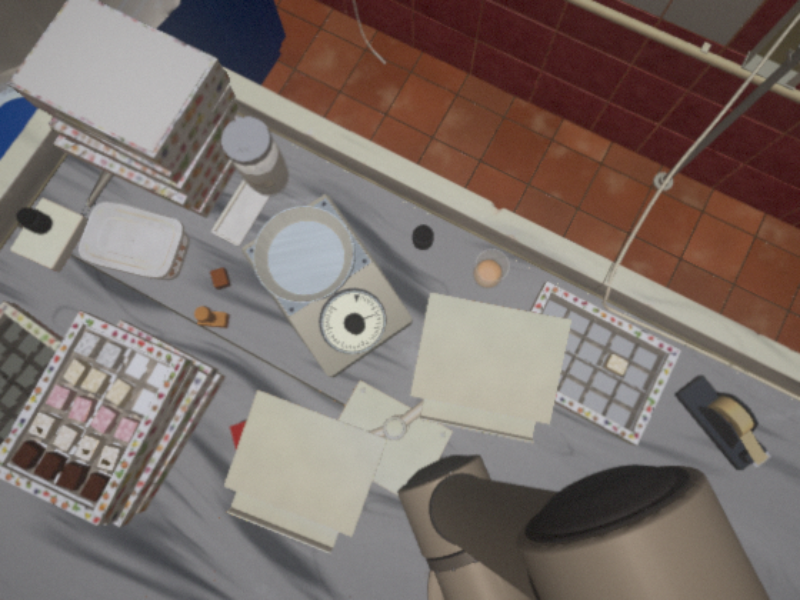

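The picture shows the sweet lying in a pocket of the carton at (617,365), with the dish still on the platform. The dial wedge is at about (357,298) and the pointer at about (372,317). Next I measure the dial axis and both angles.

Run:
```python
from h import *
np.set_printoptions(precision=4,suppress=True)
fs={}
for n in('top','scene'):
    I,D=load(n);C=cloud(n,D);f=C.reshape(-1,3);h=I.reshape(-1,3).astype(int)
    # housing top face z~.099 -> yaw
    m=((abs(C[...,2]-.099)<.006)&(np.hypot(C[...,0]-.58,C[...,1]-.30)<.2)&(C[...,1]>.12)).astype(np.uint8)
    rr=np.hypot(f[:,0]-.585,f[:,1]-.3025); s=f[(rr>.07)&(rr<.1)&(f[:,2]>.143)&(f[:,2]<.16)]
    A=np.c_[2*s[:,:2],np.ones(len(s))]; x=np.linalg.lstsq(A,(s[:,:2]**2).sum(1),rcond=None)[0]; print(n,'rim',x[:2],np.sqrt(x[2]+x[:2]@x[:2]))
    # dial plane from bright points inside the dial
    k=f[(np.hypot(f[:,0]-.465,f[:,1]-.22)<.055)&(h.min(1)>165)&(f[:,2]<.11)]
    for _ in range(4):
        c=np.median(k,0); c=k.mean(0); V=np.linalg.svd(k-c)[2][2]; V*=np.sign(V[2]); k=k[abs((k-c)@V)<.004]
    print('dial plane',len(k),c,V,'tilt',np.degrees(np.arccos(V[2])),'yaw',np.degrees(np.arctan2(-V[1],-V[0])))
    kn=f[(np.hypot(f[:,0]-.467,f[:,1]-.222)<.03)&(h.max(1)<90)]; e=(kn-c)@V; print('knob heights',np.percentile(e,[50,90,98]))
    t=kn[(e>np.percentile(e,98)-.006)]; print('knob top',len(t),t.mean(0),'ext',t.min(0),t.max(0))
    fs[n]=k
# housing outline, base corners: by eye pixels of top corners (323,197) back-left... at z=.099
print(onplane('top',np.array([(323,197),(248,249)])*.7,.099))
print(onplane('top',np.array([(410,323),(333,375)])*.7,.04))
```

```text
top rim [0.5849 0.3021] 0.08280126276591494
dial plane 926 [0.4728 0.2254 0.0808] [-0.3819 -0.2508  0.8895] tilt 27.187665240872764 yaw 33.292765993057316
knob heights [0.0283 0.0312 0.033 ]
knob top 98 [0.464  0.218  0.1083] ext [0.4502 0.205  0.1012] [0.4773 0.2324 0.1154]
scene rim [0.5844 0.3029] 0.08261117299566469
dial plane 400 [0.4704 0.2316 0.081 ] [-0.3868 -0.254   0.8865] tilt 27.566087099822173 yaw 33.29284634300717
knob heights [0.0255 0.031  0.0338]
knob top 40 [0.463  0.2203 0.1086] ext [0.4523 0.2059 0.1001] [0.4744 0.2346 0.1215]
[[0.7068 0.2759 0.099 ]
 [0.6112 0.4123 0.099 ]]
[[0.4754 0.1225 0.04  ]
 [0.3829 0.2674 0.04  ]]
```

```bash
cat > dial.py <<'E'
from h import *
ps,ti=np.radians(33.3),np.radians(27)
u=np.array([np.cos(ps),np.sin(ps),0]); n=-np.sin(ti)*u+np.cos(ti)*np.array([0,0,1])
up=np.cos(ti)*u+np.sin(ti)*np.array([0,0,1]); cw=np.cross(up,n)   # clockwise (right) seen from front
top=np.array([.4635,.219,.1085]); c0=top-.031*n
def measure(cam,im,c,hp=-.004):
    v,uu=np.mgrid[:420,:560]; uv=np.c_[uu.ravel(),v.ravel()].astype(float)
    o,d=ray(cam,uv); p0=c+hp*n; X=o+d*(((p0-o)@n)/(d@n))[:,None]-p0
    return X@cw,X@up
E
python3 - <<'E'
from dial import *
np.set_printoptions(precision=4,suppress=True)
print('n',n,'cw',cw)
for cam in('top','scene'):
    im,_=load(cam); g=im.astype(int).min(2).ravel(); 
    a,b=measure(cam,im,c0); R=np.hypot(a,b)
    # cream disc: warm bright pixels
    m=((g>150)&(R<.075)).reshape(420,560).astype(np.uint8); m=cv2.morphologyEx(m,cv2.MORPH_OPEN,np.ones((3,3)))
    cs,_=cv2.findContours(m,0,1)
    cs=max(cs,key=cv2.contourArea)[:,0]; i=cs[:,1]*560+cs[:,0]; P=np.c_[a[i],b[i]]
    A=np.c_[2*P,np.ones(len(P))]; x=np.linalg.lstsq(A,(P**2).sum(1),rcond=None)[0]; print(cam,'disc centre offset cw,up',x[:2],'R',np.sqrt(x[2]+x[:2]@x[:2]))
    a,b=measure(cam,im,c0,.031); k=(g<75)&(np.hypot(a,b)<.03); print('knob blob',a[k].mean(),b[k].mean(),np.ptp(a[k]),np.ptp(b[k]),b[k].min(),b[k].max())
    vs=np.degrees(np.arctan2(*measure(cam,im,c0)))
    a,b=measure(cam,im,c0); R=np.hypot(a,b)
    for lo,hi in((.020,.03),(.03,.04),(.036,.048),(.045,.055)):
        hh=[(int(g[(R>lo)&(R<hi)&(abs((vs-t+180)%360-180)<2.5)].min(initial=255))) for t in range(-180,180,5)]
        print(lo,hh)
im,_=load('top'); p=proj('top',c0)[0].astype(int); cv2.imwrite('pics/d.png',cv2.resize(im[p[1]-32:p[1]+32,p[0]-32:p[0]+32][:,:,::-1],(600,600),interpolation=2))
E
```

```text
n [-0.3794 -0.2493  0.891 ] cw [ 0.549  -0.8358  0.    ]
top disc centre offset cw,up [-0.0002 -0.003 ] R 0.05359468715855518
knob blob 0.0006718818769537217 0.003718465884709522 0.030968766718320603 0.03466183366494369 -0.014086841047548159 0.020574992617395534
0.02 [56, 52, 77, 55, 53, 146, 60, 106, 167, 198, 138, 172, 195, 168, 198, 191, 196, 193, 196, 196, 196, 197, 196, 196, 196, 197, 196, 196, 197, 196, 197, 197, 195, 196, 198, 195, 196, 196, 197, 197, 193, 196, 197, 196, 196, 197, 195, 194, 199, 195, 193, 195, 190, 195, 185, 195, 184, 123, 134, 92, 94, 196, 82, 68, 122, 64, 61, 56, 53, 62, 57, 60]
0.03 [195, 189, 193, 191, 196, 194, 195, 197, 197, 196, 193, 196, 194, 197, 195, 196, 196, 194, 196, 194, 193, 188, 159, 196, 196, 196, 195, 195, 196, 186, 194, 188, 155, 193, 198, 197, 196, 197, 197, 197, 197, 196, 197, 194, 178, 133, 170, 194, 195, 195, 194, 197, 196, 196, 189, 193, 193, 155, 140, 180, 195, 195, 196, 197, 196, 194, 196, 193, 194, 195, 196, 197]
0.036 [179, 162, 153, 179, 173, 182, 173, 162, 167, 166, 182, 164, 174, 165, 164, 154, 153, 158, 157, 168, 165, 159, 152, 
[... 1539 characters left out ...]
97, 191, 192, 194, 194, 199, 197, 195, 187, 184, 190, 192, 181, 182, 192, 191, 192, 179, 176, 167, 179, 180, 169, 163, 156, 159, 172, 164, 178, 171, 173, 194, 210, 193, 192, 160, 163, 171, 187, 194, 195, 206, 178, 157, 163, 175, 177, 187, 188, 197, 202, 183, 192, 192, 199, 190, 174, 108, 69, 47, 37, 36, 37, 37, 37, 39, 87, 121, 196, 199]
0.045 [188, 180, 181, 184, 186, 191, 194, 197, 193, 195, 184, 183, 192, 169, 181, 152, 156, 165, 122, 120, 118, 118, 133, 126, 121, 130, 135, 118, 118, 128, 131, 129, 143, 161, 157, 153, 153, 153, 155, 156, 157, 158, 161, 166, 171, 169, 163, 175, 177, 183, 188, 186, 184, 183, 188, 192, 198, 183, 181, 169, 155, 132, 55, 62, 39, 37, 39, 67, 143, 179, 193, 190]
```

View pics/d.png

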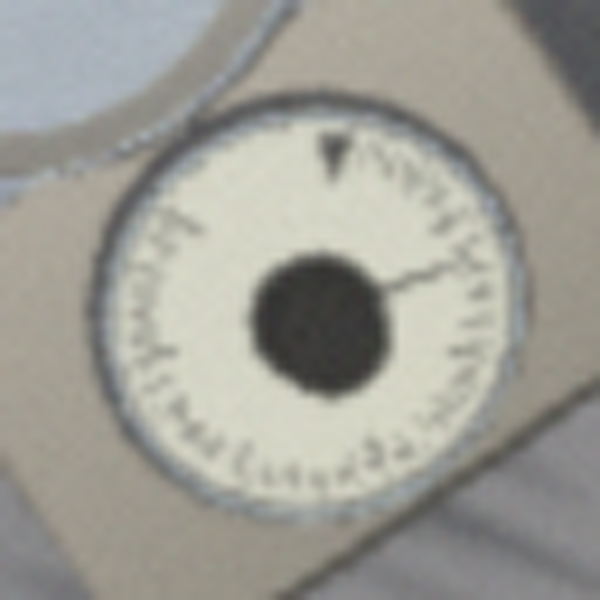

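Wedge at about 42° and pointer at about 107°, clockwise from the slope top, so about +65° is needed. Checking clearance to the stand and the IK along the tool axis.

Run:
```python
from dial import *
np.set_printoptions(precision=3,suppress=True)
pts=[]
for cam in('top','scene'):
    im,d=load(cam); f=cloud(cam,d).reshape(-1,3); h=im.reshape(-1,3).astype(int)
    pts.append(f[(f[:,0]>.1)&(f[:,0]<.52)&(f[:,1]>-.12)&(f[:,1]<.42)&(f[:,2]>.18)&(f[:,2]<.36)&(h.min(1)>130)])
P=np.vstack(pts); e=(P-c0)@n; perp=(P-c0)-e[:,None]*n; R=np.linalg.norm(perp,axis=1)
for lo in np.arange(.08,.46,.04):
    for nm,m in(('R',P[:,1]<.125),('L',P[:,1]>=.125)):
        k=m&(e>=lo)&(e<lo+.04)
        if k.any():
            j=np.where(k)[0][np.argsort(R[k])[5 if k.sum()>5 else 0]]; print(round(lo,2),nm,round(R[j],3),P[j],'cw',perp[j]@cw,'up',perp[j]@up)
for ax in(.030,.10,.2):
  for a in(-35,0,35,40):
    y=np.cos(np.radians(a))*cw-np.sin(np.radians(a))*up
    for s in(1,-1):
        q=r.solve_ik(c0+ax*n,quat(s*y,-n)); print(ax,a,s,None if q is None else np.array(q))
```

```text
0.16 R 0.113 [0.326 0.11  0.206] cw 0.015047968992978437 up -0.11149228688154761
0.16 L 0.115 [0.307 0.136 0.204] cw -0.016733536624537883 up -0.11364975264306142
0.2 R 0.071 [0.417 0.104 0.288] cw 0.07049890724854871 up -0.00899323443233189
0.2 L 0.104 [0.29  0.196 0.262] cw -0.07593864917250528 up -0.07084872859975683
0.24 R 0.053 [0.377 0.116 0.281] cw 0.03842452019394765 up -0.03644547353851584
0.24 L 0.105 [0.287 0.189 0.26 ] cw -0.07201714026125795 up -0.07691349679079008
0.28 R 0.117 [0.295 0.081 0.28 ] cw 0.02259774825215448 up -0.11527857651756764
0.32 R 0.218 [0.16  0.101 0.277] cw -0.06810301811422054 up -0.20747546290586116
0.36 R 0.273 [0.104 0.065 0.283] cw -0.06885151078293601 up -0.264226193714672
0.03 -35 1 None
0.03 -35 -1 None
0.03 0 1 None
0.03 0 -1 None
0.03 35 1 None
0.03 35 -1 None
0.03 40 1 None
0.03 40 -1 None
0.1 -35 1 [0.159 0.195 2.125 0.465 0.428 0.151]
0.1 -35 -1 [ 0.159  0.195  2.125  0.465  0.428 -2.991]
0.1 0 1 [0.159 0.195 2.125 0.465 0.428 0.761]
0.1 0 -1 [ 0.159  0.195  2.125  0.465  0.428 -2.38 ]
0.1 35 1 [0.159 0.195 2.125 0.465 0.428 1.372]
0.1 35 -1 [ 0.159  0.195  2.125  0.465  0.428 -1.769]
0.1 40 1 [0.159 0.195 2.125 0.465 0.428 1.46 ]
0.1 40 -1 [ 0.159  0.195  2.125  0.465  0.428 -1.682]
0.2 -35 1 [ 0.097 -0.038  2.076  0.331  0.707  0.266]
0.2 -35 -1 [ 0.097 -0.038  2.076  0.331  0.707 -2.876]
0.2 0 1 [ 0.097 -0.038  2.076  0.331  0.707  0.877]
0.2 0 -1 [ 0.097 -0.038  2.076  0.331  0.707 -2.265]
0.2 35 1 [ 0.097 -0.038  2.076  0.331  0.707  1.488]
0.2 35 -1 [ 0.097 -0.038  2.076  0.331  0.707 -1.654]
0.2 40 1 [ 0.097 -0.038  2.076  0.331  0.707  1.575]
0.2 40 -1 [ 0.097 -0.038  2.076  0.331  0.707 -1.567]
```

```bash
cat >> dial.py <<'E'
def knobpose(a,delta,ax=.024,back=0.,y0=0.):
    """tool rigid on knob: base tilt delta (deg) towards vertical about closing axis, then turned a deg clockwise about the axis"""
    y=np.cos(np.radians(y0))*cw-np.sin(np.radians(y0))*up; 
    z=Ro.from_rotvec(np.radians(-delta)*cw).apply(-n)   # sign checked: z more vertical
    if z[2]>-n[2]: z=Ro.from_rotvec(np.radians(delta)*cw).apply(-n)
    T=Ro.from_rotvec(-np.radians(a)*n); z=T.apply(z); y=T.apply(y)
    return c0+ax*n-(.006+back)*z, quat(y,z), z
def twins(a,delta,**k):
    p,q,z=knobpose(a,delta,**k); return p,[q,(Ro.from_quat(q)*Ro.from_rotvec([0,0,np.pi])).as_quat()],z
E
python3 - <<'E'
from dial import *
np.set_printoptions(precision=2,suppress=True)
pts=[]
for cam in('top','scene'):
    im,d=load(cam); f=cloud(cam,d).reshape(-1,3); h=im.reshape(-1,3).astype(int)
    pts.append(f[(f[:,0]>.1)&(f[:,0]<.52)&(f[:,1]>-.12)&(f[:,1]<.42)&(f[:,2]>.18)&(f[:,2]<.36)&(h.min(1)>130)])
P=np.vstack(pts); np.save('plates.npy',P)
for delta in(0,8,12,16,20,24):
  for a in(-34,-17,0,17,34):
    p,qs,z=twins(a,delta); e=(P-p)@-z; R=np.linalg.norm(P-p+e[:,None]*z,axis=1)
    s=[r.solve_ik(p,q) for q in qs]; s2=[r.solve_ik(p-.05*z,q) for q in qs]
    print(delta,a,'tilt %.0f'%np.degrees(np.arccos(-z[2])),'clear %.3f'%np.sort(R)[8],[None if v is None else np.array(v)[[0,1,2,3,4,5]] for v in s],[v is not None for v in s2])
E
```

```text
0 -34 tilt 27 clear 0.053 [None, None] [True, True]
0 -17 tilt 27 clear 0.053 [None, None] [True, True]
0 0 tilt 27 clear 0.053 [None, None] [True, True]
0 17 tilt 27 clear 0.053 [None, None] [True, True]
0 34 tilt 27 clear 0.053 [None, None] [True, True]
8 -34 tilt 21 clear 0.083 [array([0.28, 0.38, 2.04, 0.08, 0.36, 0.62]), array([ 0.28,  0.38,  2.04,  0.08,  0.36, -2.52])] [True, True]
8 -17 tilt 19 clear 0.080 [array([0.25, 0.38, 2.02, 0.17, 0.41, 0.81]), array([ 0.25,  0.38,  2.02,  0.17,  0.41, -2.33])] [True, True]
8 0 tilt 19 clear 0.075 [array([0.23, 0.39, 2.01, 0.26, 0.44, 1.  ]), array([ 0.23,  0.39,  2.01,  0.26,  0.44, -2.15])] [True, True]
8 17 tilt 19 clear 0.067 [array([0.2 , 0.39, 2.01, 0.36, 0.47, 1.17]), array([ 0.2 ,  0.39,  2.01,  0.36,  0.47, -1.97])] [True, True]
8 34 tilt 21 clear 0.059 [array([0.17, 0.39, 2.02, 0.47, 0.48, 1.34]), array([ 0.17,  0.39,  2.02,  0.47,  0.48, -1.8 ])] [True, True]
12 -34 tilt 18 clear 0.097 [array([ 0.31,  0.39,  1.99, -0.08,  0.44,  0.81]), array([ 0.31,  0.39,  1.99, -0.08,  0.44, -2.33])] [True, True]
12 -17 tilt 16 clear 0.09
[... 1893 characters left out ...]
rue, True]
24 -34 tilt 15 clear 0.110 [array([ 0.41,  0.45,  1.86, -0.32,  0.7 ,  1.1 ]), array([ 0.41,  0.45,  1.86, -0.32,  0.7 , -2.04])] [True, True]
24 -17 tilt 8 clear 0.129 [array([ 0.35,  0.47,  1.81, -0.14,  0.78,  1.17]), array([ 0.35,  0.47,  1.81, -0.14,  0.78, -1.97])] [True, True]
24 0 tilt 3 clear 0.115 [array([0.28, 0.47, 1.79, 0.02, 0.83, 1.26]), array([ 0.28,  0.47,  1.79,  0.02,  0.83, -1.88])] [True, True]
24 17 tilt 8 clear 0.095 [array([0.21, 0.48, 1.78, 0.18, 0.87, 1.36]), array([ 0.21,  0.48,  1.78,  0.18,  0.87, -1.78])] [True, True]
24 34 tilt 15 clear 0.071 [array([0.14, 0.48, 1.8 , 0.34, 0.88, 1.45]), array([ 0.14,  0.48,  1.8 ,  0.34,  0.88, -1.69])] [True, True]
```

```bash
cat >> dial.py <<'E'
D=16
def pose(a,back=0.): p,qs,_=twins(a,D,back=back); return p,qs[0]
def ungrip(a):
    command_gripper(.052); r.move_straight(*pose(a,.05),speed=.08)
def stroke(a0,a1,F=30):
    hit=r.move_straight(*pose(a0),speed=.05,max_force=8)
    w=st(); command_gripper(0.,F); print('gripped',hit,w[1:],st())
    k=max(1,int(np.ceil(abs(a1-a0)/11)))
    for a in np.linspace(a0,a1,k+1)[1:]: r.reach(*pose(a))
    r.hold(.2); print('turned',st())
E
python3 - <<'E'
from dial import *
q0=list(r.read_state()['joint_positions']); p,q=pose(-34,.26); print(p)
command_gripper(.052)
s=r.read_state(); r.move_straight([*s['eef_pos'][:2],.48],speed=.25)
r.reach(p,q); print(st())
print('hit',r.move_straight(*pose(-34,.05),speed=.12,max_force=8),st())
stroke(-34,-2); ungrip(-2); print(st())
im,d=snap('scene'); cv2.imwrite('pics/s3.png',cv2.resize(im[:,:,::-1],(800,600)))
E
```

```text
[0.39188992 0.22101505 0.35768507]
(22.2667, array([0.3923, 0.2205, 0.3577]), 0.0521, np.float64(0.0), array([0. , 0.2, 1.3]))
hit False (24.1667, array([0.4507, 0.2209, 0.1566]), 0.0521, np.float64(0.0), array([ 0.7, -0.2,  0.5]))
gripped False (array([0.4646, 0.2208, 0.1083]), 0.0519, np.float64(0.0), array([-1.1,  0. ,  0.1])) (25.6333, array([0.4642, 0.221 , 0.1084]), 0.0298, np.float64(28.6), array([-4.5,  0.1,  5.8]))
turned (26.5833, array([0.4662, 0.2194, 0.1088]), 0.0296, np.float64(30.4), array([ 1.2, -6.1,  4.9]))
(27.7, array([0.4567, 0.2153, 0.157 ]), 0.0513, np.float64(0.0), array([0. , 0. , 0.2]))
```

View pics/s3.png

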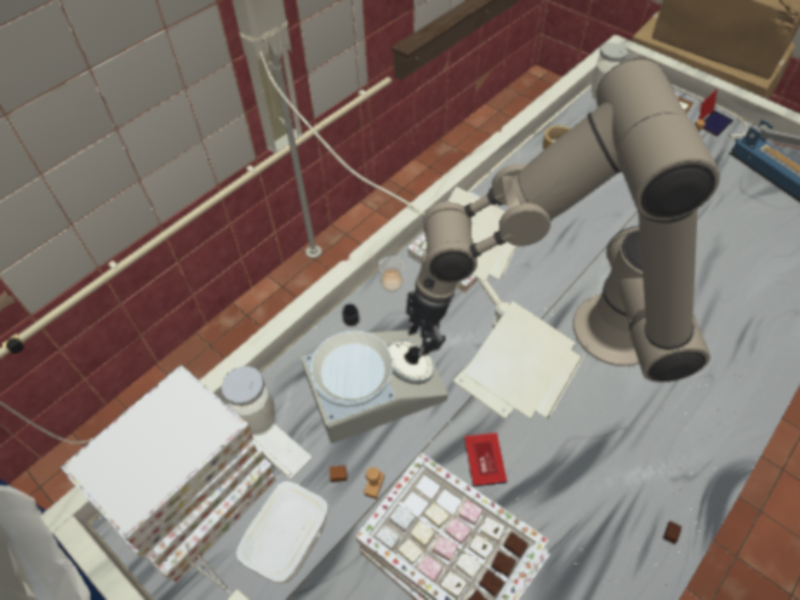

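The grip was good (30 mm wide, low side forces). The picture shows the wrist at (445,240) clear of both plates, with dish and knob in place. Second stroke, then retreat and look.

Run:
```python
from dial import *
np.set_printoptions(precision=4,suppress=True)
r.reach(*pose(-34,.05))
stroke(-34,-2); ungrip(-2)
r.move_straight(*pose(-2,.27),speed=.2)
s=r.read_state(); q=list(s['joint_positions']); q[0]=-.75; q[1]-=.1; r.movej(q); r.hold(.2)
im,d=snap('top'); print(st())
p=proj('top',c0)[0].astype(int); cv2.imwrite('pics/d4.png',cv2.resize(im[p[1]-32:p[1]+32,p[0]-32:p[0]+32][:,:,::-1],(600,600),interpolation=2))
```

```text
gripped False (array([0.4646, 0.2209, 0.1083]), 0.0517, np.float64(0.0), array([0.1, 0.1, 1. ])) (29.5667, array([0.4642, 0.221 , 0.1084]), 0.0299, np.float64(28.4), array([-3.7,  1.3,  5.1]))
turned (30.5167, array([0.4662, 0.2194, 0.1088]), 0.0295, np.float64(30.4), array([ 1.2, -6.2,  5.5]))
(34.7167, array([ 0.3828, -0.2291,  0.4165]), 0.052, np.float64(0.0), array([ 0.3,  0.3, -0.8]))
```

View pics/d4.png

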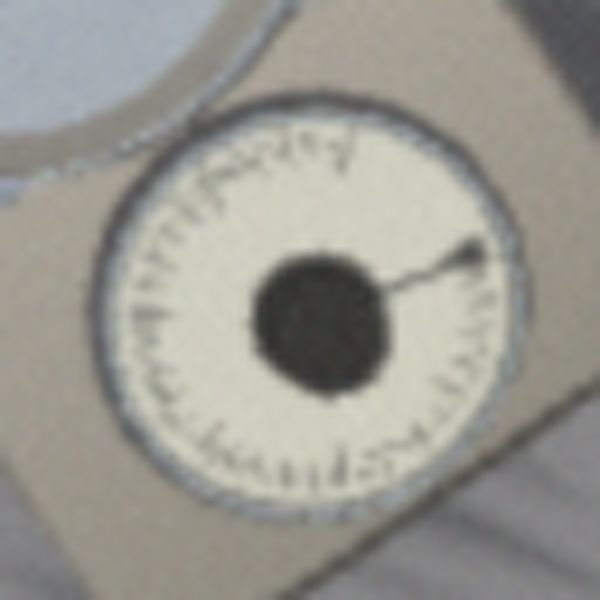

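The picture shows the wedge at (472,251), nearly over the pointer line from (385,293) to (450,266). I'll check the residual numerically.

Run:
```python
from dial import *
A=cv2.imread('pics/d.png').min(2).astype(float);B=cv2.imread('pics/d4.png').min(2).astype(float)
m=600/64
def px(p): # crop pixel of world point
    b=proj('top',c0)[0].astype(int); return ((proj('top',p)-(b-32)+.5)*m-.5)
for off in(-.003,-.0015,0):
  for hp in(-.008,-.004):
    c=c0+off*up+hp*n
    v,u=np.mgrid[:600,:600]; b=proj('top',c0)[0].astype(int)
    o,d=ray('top',np.c_[(u.ravel()+.5)/m-.5+b[0]-32,(v.ravel()+.5)/m-.5+b[1]-32]); X=o+d*(((c-o)@n)/(d@n))[:,None]-c
    x,y=X@cw,X@up; R=np.hypot(x,y); T=np.degrees(np.arctan2(x,y))
    def ang(I,lo,hi,t0,w,th):
        g=I.ravel(); k=(R>lo)&(R<hi)&(abs(T-t0)<w); wt=np.clip(th-g[k],0,None); return (T[k]*wt).sum()/wt.sum(),(R[k]*wt).sum()/wt.sum()
    print(off,hp,'ptr old',ang(A,.026,.036,107,9,170),'ptr now',ang(B,.026,.034,107,9,170),'wedge old',ang(A,.036,.054,42,9,140),'now',ang(B,.040,.054,105,9,140))
```

```text
-0.003 -0.008 ptr old (np.float64(106.03052650942337), np.float64(0.030818712723171736)) ptr now (np.float64(106.09680319537001), np.float64(0.029894623984616384)) wedge old (np.float64(41.717453617190486), np.float64(0.046794026739601716)) now (np.float64(104.37126008364059), np.float64(0.046896681295146396))
-0.003 -0.004 ptr old (np.float64(103.98022345130721), np.float64(0.030842940287144113)) ptr now (np.float64(103.98555661544233), np.float64(0.029920923649477783)) wedge old (np.float64(40.79417715492351), np.float64(0.047439127958430874)) now (np.float64(103.02282746917525), np.float64(0.04648797001553108))
-0.0015 -0.008 ptr old (np.float64(108.7603586356429), np.float64(0.030768083363863493)) ptr now (np.float64(108.90669015094808), np.float64(0.029845533541006403)) wedge old (np.float64(42.97195132965434), np.float64(0.045685937490209376)) now (np.float64(106.14215694371676), np.float64(0.04724104941887781))
-0.0015 -0.004 ptr old (np.float64(106.7096506470633), np.float64(0.030805434846615874)) ptr now (np.float64(106.79113792777716), np.float64(0.029891326158039733)) wedge old (np.float64(42.00899629259043), np.float64(0.04631454791879317)) now (np.float64(104.81776562595954), np.float64(0.046794398615779116))
0 -0.008 ptr old (np.float64(111.42685952638223), np.float64(0.03077374175552009)) ptr now (np.float64(111.5801027544121), np.float64(0.02988616531494101)) wedge old (np.float64(44.2868700727181), np.float64(0.04460210152715619)) now (np.float64(107.88471958254523), np.float64(0.04763082871468378))
0 -0.004 ptr old (np.float64(109.43950682662415), np.float64(0.030758190952397315)) ptr now (np.float64(109.60856787693949), np.float64(0.029859000250404714)) wedge old (np.float64(43.28391566038953), np.float64(0.04521179859682276)) now (np.float64(106.58954779308833), np.float64(0.04714586404914323))
```

The wedge turned 62.8° and stands 1–2.5° short of the pointer (under 2 mm, tolerance 4 mm). Its measured radius agrees with the known 45 mm to within 2 mm. The arm is clear of everything, so I'm handing in.

```bash
python3 -c "
from h import *
print(r.finish_job(), st()[0])"
```

```text
the job is handed in; nothing more can be done
the job is handed in; nothing more can be done
```

I handed the job in after about 35 s of the 72 s: the sweet lies in a carton pocket, the empty dish is still on the platform, and I measured the zero mark at 1–2.5° (under 2 mm) from the pointer; no verdict was returned.

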